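Drag a lost spacer ring out from under the drying rack

ROBOT

A 7-joint arm with a two-finger parallel gripper is mounted at the origin on a cart in front of the work surface, level with it; the furniture and walls round the work are solid. World frame = base frame: x ahead of the robot, y to its left, z up, the work surface at z = 0. Lengths are in m, angles in degrees, forces in N, time in s.
With the tool pointing down it reaches from about 0.425 to 0.875 m from the base axis. Payload 4.7 kg.
Tool frame: the origin (TCP) lies at the very end of the fingers, on their centre line; the grasp point (between the pads) lies 19 mm behind it; z points along the fingers, y is the line along which they close (so a half turn about z gives the same grasp; the last joint's range is limited). The gripper opens to 87 mm and grips with 3 to 60 N. Pads are 19 mm wide; open, the fingers measure 117 mm over their backs; the gripper's body (75 mm by 190 mm) begins 51 mm behind the grasp point.
Start: joints at [-63.134, 18.392, -4.016, 83.108, 1.295, 78.541, -3.26], TCP at [0.286, 0.584, 0.223] pointing down, gripper open.
Joint ranges: [-163.93, 163.93], [-17.29, 119.83], [-79.2, 71.16], [3.27, 140.29], [-89.18, 269.18], [5.43, 117.66], [-154.24, 154.24]. Speed limits (degrees/s): [147.25, 147.25, 180, 180, 180, 180, 180].

INTERFACE

Orientations are given as [roll, pitch, yaw] about the fixed x, y, z axes, in that order (R = Rz(yaw) Ry(pitch) Rx(roll)).
In Python, from cell import telemetry, cams, env gives the robot as it stands.
- The arm moves only by the tool arm_command, never from a script. Its argument "series" is text: rows parted by semicolons, each of 5 numbers parted by spaces: the shift along the tool's x, y, z in mm, then the turn about the tool's z in rad, then the closure in counts, from 0 (fully open) to 255 (shut). A call has 1 to 20 rows; each row shifts and turns the commanded pose from where the row before left it, along the tool's axes as they then stand; what a row does not reach is not made up. A row lasts 1/12 s, in which the tool goes at most 41.7 mm and 7.16 degrees, less where a joint would pass 70% of its speed; a pose out of reach is approached as far as the arm can. A call is refused whole if a number of a shift passes 41.7 or a number of a turn 0.125, either way. A call with a gripper value outside its range is refused whole. The fingers move at their own pace and stop on an object; "squeeze" is the grip in N (left out, the last holds). Time passes only in rows, so rows that do not move let the fingers close. It gives the time, the measured TCP pose, the force, the opening and the grip force at its end, in the units of the state.
- telemetry.get_obs(): the state, without advancing time (a new reading comes with each control period).
- cams.read_camera(name): name is "side" or "top" or "wrist"; returns the picture (400x640x3 uint8, blue, green, red); there is no depth.
- cams.calibration(name): a dict with "K" (3x3 intrinsics, pixels), "origin" and "rotation" of the camera in the world; the wrist camera has in their place "hand_eye" (4x4, takes a point from camera to tool coordinates, whose origin is the TCP and whose axes are the flange's). Camera axes: x right, y down, z forward; pixel columns grow to the right and rows downward; lengths in m; the calibration is good to about 2 mm. The wrist camera is an equidistant fisheye: a pixel r from the principal point sees the ray r / f radians off the axis. A picture is of the moment at which its call begins: read the wrist's pose just before it. calibration takes no time and is no camera call.
- env.sign_off(): hands the job in; it is judged then, once.
The state is a dict: "time_s": time; "qpos": joint angles; "joint_velocities": joint speeds; "effort": joint torques, N m; "tool_pos": TCP position; "tool_rot": TCP orientation; "force": force on the tool from outside, world axes, zero at the start; "wrist_torque": the same for the moment, N m; "grip_width": finger opening in m; "grasp_force": force on a finger pad.
Only numpy, scipy, OpenCV 4.12 (cv2) and the standard library are available. Lean on these libraries where they do the work, as an engineer would, in place of code of your own. Each camera call takes 0.05 s, during which the arm holds its last target. There are 200 camera calls.

TASK

A steel spacer ring of the grinder has slid under the low wire drying rack, next to a stone. Pick up the hook scraper by its wooden handle, reach in through the one open side of the rack and drag the ring out with the scraper, never with the gripper, until it lies flat on the bench wholly clear of the rack, a finger's width or more in front of the open side. Then lay the scraper down flat on the bench; the stone stays under the rack.

Things in the scene. Friction and masses are not known exactly. Their poses are not given: they have to be found in the camera images.
- rack: Low see-through steel wire rack fixed to the bench, 110 deep (x) by 176 wide (y), 78 mm high, agate slab on top (to 85 mm). Origin: centre of its footprint, on the bench; +x points inwards from the open side at x = -55 mm, which looks to the robot's right. Opening 72 mm high, between 7 mm posts at y = +-88 mm. Back and other sides closed by rails 12 and 40 mm up.
- ring: The lost part: plain round steel ring lying flat under the rack, 36 mm outside diameter, hole 20 mm, 12 mm high, about 60 g. It lies 35 to 55 mm inside the open side, 30 to 45 mm left or right of the rack's middle. Origin: centre of its underside.
- stone: Small rough brown stone, 34 x 45 x 26 mm, lying under the rack in the other half from the ring, 30 to 45 mm from the rack's middle. Origin: centre of its underside.
- scraper: Hook scraper, 120 g, lying flat on the bench, pointing roughly at the rack. Wooden handle 24 wide x 32 high, from x = -50 to +40 mm. Flat steel strip 16 wide, 4 thick, underside 20 mm up, runs on along +x to a turned-down plate 50 wide (y), x = 130 to 134 mm, from 24 mm down to the bench. Origin: handle's underside. The ring fits under the strip: pass the plate over it, set it down behind.
There are look-alikes about, which are no part of the job. What is meant by the ring is not purple, and is the smaller of those in its own colour.

How it is judged:
By the outcome, as a careful person would: the job done as asked, in the order asked, and still so for the second after the job is handed in, with the robot touching nothing.
It also fails if it takes over 42 s, if anything falls off the work surface, if the arm or the gripper's body presses on something with over 40 N, if the wrist force passes 120 N, or if a joint passes its speed limit or range.

## Working session

There is one attempt and no reset: what is moved stays moved. The work goes in short steps, Python scripts to look and compute and a tool call to move; the robot and the scene stay as the last step left them, time stands still between calls to the robot, and variables do not carry over. Pictures are saved under pics/ and viewed, at most 10 in all, crops included, and the job is handed in when it is done.

Besides the shell and the picture viewer there is one more tool, called after "Call:" as name(argument=value, ...) on one line, values as JSON. arm_command: Moves the arm, as the interface text tells. Its arguments: {"type":"object","properties":{"series":{"type":"string"},"squeeze":{"type":"number"}},"required":["series"]}

```bash
mkdir -p pics; cat > h.py <<'E'
import numpy as np, cv2
from cell import telemetry, cams, env
def ray(cam,u,v):
    c=cams.calibration(cam);K=np.array(c["K"]);d=np.linalg.inv(K)@[u,v,1]
    return np.array(c["origin"]),np.array(c["rotation"])@d
def onplane(cam,u,v,z):
    o,d=ray(cam,u,v);return o+d*(z-o[2])/d[2]
def proj(cam,p):
    c=cams.calibration(cam);q=np.array(c["rotation"]).T@(np.array(p)-np.array(c["origin"]));q=np.array(c["K"])@q;return q[:2]/q[2]
E
python3 - <<'E'
from h import *
for n in("top","side","wrist"):
    im=cams.read_camera(n);cv2.imwrite(f"pics/{n}0.png",im)
    c=cams.calibration(n);print(n,{k:np.round(np.array(v),3).tolist() for k,v in c.items() if not isinstance(v,str)})
o=telemetry.get_obs();print(o)
E
```

```text
top {'K': [[436.665, 0.0, 321.709], [0.0, 436.665, 200.286], [0.0, 0.0, 1.0]], 'origin': [0.322, 0.074, 0.923], 'rotation': [-169.611, 0.807, -89.74]}
side {'K': [[362.71, 0.0, 313.8], [0.0, 362.71, 197.653], [0.0, 0.0, 1.0]], 'origin': [0.073, 0.677, 0.451], 'rotation': [-118.049, -0.992, -145.318]}
wrist {'K': [[309.707, 0.0, 317.808], [0.0, 309.707, 194.165], [0.0, 0.0, 1.0]], 'hand_eye': [[0.001, -0.966, -0.259, 0.07], [1.0, 0.001, 0.0, -0.0], [-0.0, -0.259, 0.966, -0.161], [0.0, 0.0, 0.0, 1.0]]}
{'time_s': 0.15, 'qpos': array([-63.13270095,  18.42897665,  -4.01571682,  83.15663692,
         1.29360034,  78.54167739,  -3.26123244]), 'joint_velocities': array([-0.09147169, -0.08830015, -0.01412247, -0.20292001, -0.00126162,
        0.00205842, -0.01153383]), 'effort': array([-4.44944653e-04, -4.91799796e+01, -4.04796358e-01, -3.12873781e+01,
       -6.40085153e-02,  4.06710233e-02,  1.31338215e-04]), 'tool_pos': array([0.28540151, 0.58353981, 0.22173585]), 'tool_rot': array([-1.79917846e+02,  3.57455371e-03,  1.53940712e+02]), 'force': array([-0.10248878,  0.41824717, -0.30921114]), 'wrist_torque': array([ 0.01636257, -0.02418531, -0.01563605]), 'grasp_force': 0.0, 'grip_width': 0.08696424576106153}
```

View pics/top0.png

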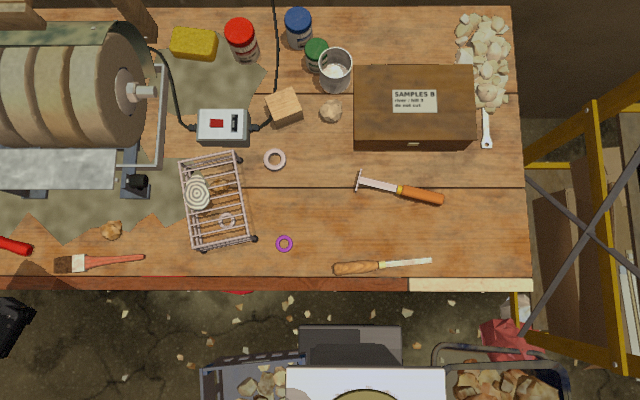

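View pics/side0.png

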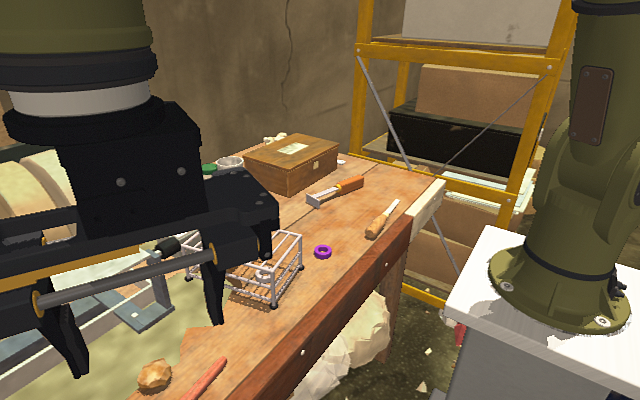

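The top view shows the rack at about (215,200), open side to the right. Ring candidates are steel (227,220) under the rack, larger steel (274,159) on the bench, and purple (284,243). The scraper with the T plate is at (360,182), its handle at (420,195); the wooden-handled knife at (380,266) is a look-alike. In the side view the arm partly hides the rack. I choose the ring at (227,220) and check it in a crop.

```bash
python3 - <<'E'
s=open('h.py').read()
s=s.replace('np.array(c["rotation"])','rot(c)')
s=s.replace('def ray','from scipy.spatial.transform import Rotation as Ro\ndef rot(c): return Ro.from_euler("xyz",c["rotation"],degrees=True).as_matrix()\ndef ray',1)
open('h.py','w').write(s)
E
python3 - <<'E'
from h import *
im=cv2.imread("pics/top0.png")
a=cv2.resize(im[140:260,165:305],None,fx=4,fy=4,interpolation=cv2.INTER_CUBIC)
cv2.imwrite("pics/c1.png",a)
b=cv2.resize(im[160:215,345:455],None,fx=7,fy=7,interpolation=cv2.INTER_CUBIC)
cv2.imwrite("pics/c2.png",b)
print(onplane("top",227,220,.012),onplane("top",274,159,.012),onplane("top",420,195,.032),onplane("top",360,182,.024))
E
```

```text
[0.44596263 0.28695304 0.012     ] [0.57922424 0.19081236 0.012     ] [ 0.49652804 -0.1168062   0.032     ] [0.52578895 0.00652115 0.024     ]
```

View pics/c1.png

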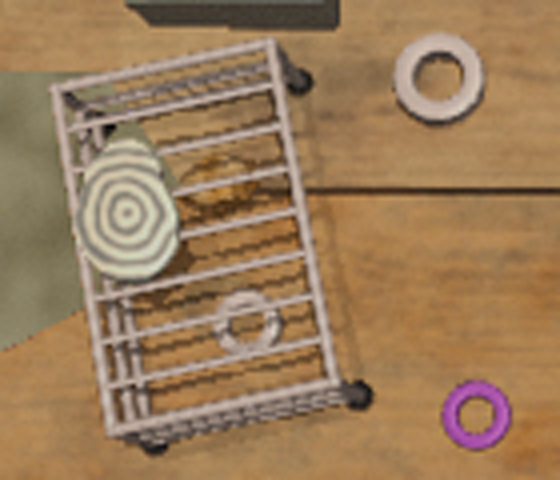

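View pics/c2.png

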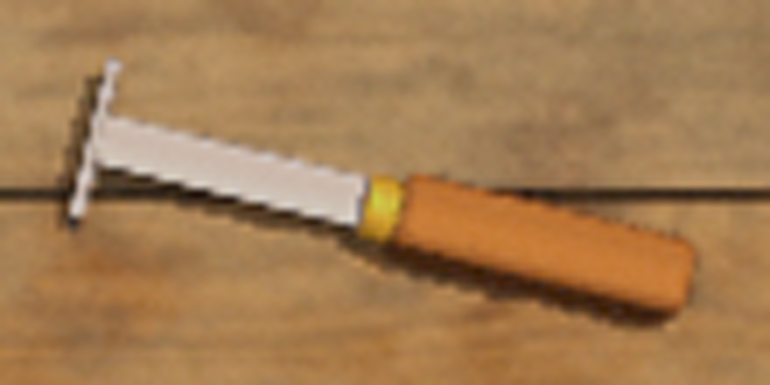

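Crop 1: the steel ring sits under the rack at (227,221), about 16.5 px across (≈35 mm). The outside steel ring at (274,159) is about 22.5 px (≈47 mm) and the third is purple, so the choice holds. The stone is at (219,185), in the other half. Crop 2 shows the scraper: plate ends (361,169) and (356,191), handle rear end (442.5,200).

```bash
python3 - <<'E'
from h import *
np.set_printoptions(precision=4,suppress=True)
P=lambda x,y,z,s=4,ox=165,oy=140: onplane("top",x/s+ox,y/s+oy,z)
c=[P(*q,.078) for q in((272,45),(335,385),(55,90),(110,432))];print("top corners",*c)
print("feet",*[P(*q,.004) for q in((300,80),(356,394),(155,440))])
n=np.subtract
print("yaw",[np.degrees(np.arctan2(*(d[1::-1]))) for d in(c[2]-c[0],c[3]-c[1],c[0]-c[1],c[2]-c[3])],"sizes",np.linalg.norm(c[0]-c[1]),np.linalg.norm(c[2]-c[0]),np.linalg.norm(c[3]-c[1]))
print("ctr",np.mean(c,0))
th=np.degrees(np.arctan2(*((c[2]-c[0]+c[3]-c[1])[1::-1])));print(th)
print("ring",P(248,323,.010),"stone",P(215,185,.013))
S=lambda x,y,z:P(x,y,z,7,345,160)
pe=[S(112,62,.024),S(75,220,.024)];pm=np.mean(pe,0);hr=S(683,278,.032);hf=S(367,205,.028)
# handle by colour mask
im=cv2.imread("pics/top0.png");hsv=cv2.cvtColor(im,cv2.COLOR_BGR2HSV)
print("plate",pm,"w",np.linalg.norm(pe[0]-pe[1]),"rear",hr,"ferrule",hf,"len",np.linalg.norm((pm-hr)[:2]))
print("scr yaw",np.degrees(np.arctan2(*((pm-hr)[1::-1]))),np.degrees(np.arctan2(*((pm-hf)[1::-1]))))
print("ring side px",proj("side",P(248,323,.010)),"plate side",proj("side",pm),"rear",proj("side",hr))
E
```

```text
top corners [0.5767 0.2655 0.078 ] [0.4052 0.2277 0.078 ] [0.5532 0.3739 0.078 ] [0.3821 0.3362 0.078 ]
feet [0.5792 0.2661 0.004 ] [0.4078 0.2299 0.004 ] [0.3833 0.3351 0.004 ]
yaw [np.float64(102.23209730662037), np.float64(102.04367254392483), np.float64(12.426572326418507), np.float64(12.425356578216576)] sizes 0.17556257357928842 0.1108882716284373 0.11089382664437675
ctr [0.4793 0.3008 0.078 ]
102.1378825655161
ring [0.4446 0.2874 0.01  ] stone [0.5186 0.3076 0.013 ]
plate [0.5299 0.0099 0.024 ] w 0.050196380688643544 rear [ 0.4867 -0.163   0.032 ] ferrule [ 0.5094 -0.0711  0.028 ] len 0.17820061156531047
scr yaw 75.95963900633694 75.78591194236314
ring side px [264.6866 271.4376] plate side [312.407  196.1968] rear [360.4437 174.7967]
```

Everything matches the given sizes: rack 176×111 mm, plate width 50 mm, ring 49 mm inside the open side and 37 mm off the middle. The rack yaw is 102.2° and the scraper yaw 75.9°. First I turn, then travel above the handle.

Call:
arm_command(series="0 0 0 0.124 0;0 0 0 0.124 0;0 0 0 0.124 0;0 0 0 0.124 0;0 0 0 0.124 0;0 0 0 0.124 0;0 0 0 0.124 0;0 0 0 0.124 0;0 0 0 0.124 0;0 0 0 0.124 0;0 0 0 0.121 0")

```text
time_s: 1.07
tool_pos: [0.2854, 0.5837, 0.2221]
tool_rot: [-180.0, 0.0, 75.6]
force: [0.3, -0.7, 1.1]
grip_width: 0.0867
grasp_force: 0.0
```

Call:
arm_command(series="-31.8 26 0 0 0;-31.8 26 0 0 0;-31.8 26 0 0 0;-31.8 26 0 0 0;-31.8 26 0 0 0;-31.8 26 0 0 0;-31.8 26 0 0 0;-31.8 26 0 0 0;-31.8 26 0 0 0;-31.8 26 0 0 0;-31.8 11.7 0 0 0;-31.8 11.7 0 0 0;-31.8 11.7 0 0 0;-31.8 11.7 0 0 0;-31.8 11.7 0 0 0;-31.8 11.7 0 0 0;-31.8 11.7 0 0 0;-31.8 11.7 0 0 0;-31.8 11.7 0 0 0;-31.8 11.7 0 0 0")

```text
time_s: 2.73
tool_pos: [0.4968, -0.1261, 0.2226]
tool_rot: [180.0, -0.0, 76.0]
force: [0.9, -0.8, -1.0]
grip_width: 0.0874
grasp_force: 0.0
```

Call:
arm_command(series="0 0 30 0 0;0 0 30 0 0;0 0 20 0 0;0 0 0 0 0")

```text
time_s: 3.07
tool_pos: [0.4936, -0.1241, 0.1384]
tool_rot: [-179.6, 0.1, 75.9]
force: [-0.3, 0.3, -0.2]
grip_width: 0.087
grasp_force: 0.0
```

```bash
python3 - <<'E'
from h import *
o=telemetry.get_obs();print(o["time_s"],o["tool_pos"],o["tool_rot"])
im=cams.read_camera("wrist");cv2.imwrite("pics/w1.png",im)
E
```

```text
3.0667 [ 0.49357395 -0.1241145   0.13838665] [-1.79550636e+02  1.09053944e-01  7.59271441e+01]
```

View pics/w1.png

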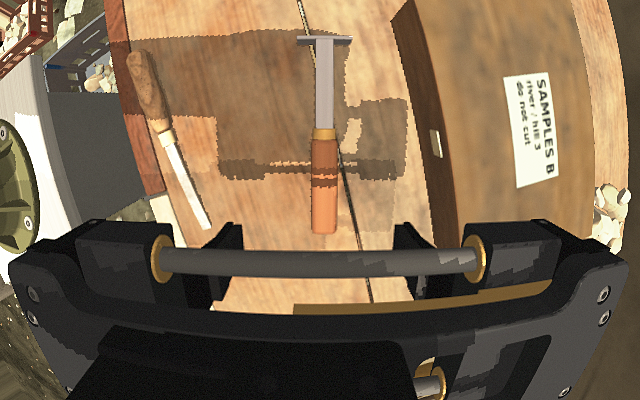

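The wrist view shows the scraper straight ahead: handle end at (323,232), ferrule at (323,135), plate mid at (323,40). The samples box is close on the right (front top edge near x≈400), so I check the offset and the body's clearance to it.

```bash
cat >> h.py <<'E'
def wray(u,v,pos,rpy):
    c=cams.calibration("wrist");K=np.array(c["K"]);H=np.array(c["hand_eye"])
    x,y=(u-K[0,2])/K[0,0],(v-K[1,2])/K[1,1];r=np.hypot(x,y);s=np.sin(r)/max(r,1e-9)
    R=Ro.from_euler("xyz",rpy,degrees=True).as_matrix()
    return R@H[:3,3]+pos,R@H[:3,:3]@np.array([x*s,y*s,np.cos(r)])
def wplane(u,v,z,pos,rpy):
    o,d=wray(u,v,pos,rpy);return o+d*(z-o[2])/d[2]
E
python3 - <<'E'
from h import *
np.set_printoptions(precision=4,suppress=True)
p,r=np.array([.49357,-.12411,.13839]),[-179.55,.109,75.927]
for n,q in dict(rear=(323,232,.032),f=(323,135,.028),plate=(323,40,.024)).items(): print(n,wplane(*q,p,r))
a=wplane(323,232,.032,p,r);b=wplane(323,40,.024,p,r);print("yaw",np.degrees(np.arctan2(*((b-a)[1::-1]))),np.linalg.norm(b-a))
T=Ro.from_euler("xyz",r,degrees=True).as_matrix()
for q in((a),(b),(np.array([.498,-.117,.032]))): print("in tool",T.T@(q-p))
# box front: triangulate front-left corner bottom & top; top-cam
for u,v,z in((354,150,0),(470,151,0),(354,138,.07),(475,139,.07)): print("box",u,v,onplane("top",u,v,z))
# box height: bottom corner x from top row, matching top edge z
im=cams.read_camera("top");cv2.imwrite("pics/top1.png",im)
E
```

```text
rear [ 0.4889 -0.1621  0.032 ]
f [ 0.5101 -0.0757  0.028 ]
plate [0.5309 0.0072 0.024 ]
yaw 76.07823507879168 0.1745922228162105
in tool [-0.0378  0.0055  0.1064]
in tool [0.1367 0.0051 0.1141]
in tool [0.0082 0.0034 0.1064]
box 354 150 [0.6031 0.0171 0.    ]
box 470 151 [ 0.6009 -0.236   0.    ]
box 354 138 [0.6072 0.0211 0.07  ]
box 475 139 [ 0.605  -0.2241  0.07  ]
```

The box front is at x≈0.602. I keep the 5 mm bias toward the robot and grip at handle x≈-20 mm, which leaves the body about 10 mm clear.

Call:
arm_command(series="-12.5 0 30 0 0;0 0 25 0 0;0 0 25 0 0;0 0 20 0 0;0 0 20 0 0;0 0 0 0 0;0 0 0 0 0")

```text
time_s: 3.75
tool_pos: [0.4948, -0.1366, 0.0235]
tool_rot: [180.0, 0.0, 76.0]
force: [0.7, -0.5, 0.7]
grip_width: 0.0872
grasp_force: 0.0
```

Call:
arm_command(series="0 -5 0 0 0;0 0 9 0 0;0 0 8 0 0;0 0 0 0 0;0 0 0 0 0")

```text
time_s: 4.17
tool_pos: [0.4889, -0.1353, 0.0053]
tool_rot: [-180.0, 0.0, 76.0]
force: [0.2, 0.1, 0.3]
grip_width: 0.0872
grasp_force: 0.0
```

Call:
arm_command(series="0 0 0 0 255;0 0 0 0 255;0 0 0 0 255;0 0 0 0 255;0 0 0 0 255;0 0 0 0 255;0 0 0 0 255;0 0 0 0 255;0 0 0 0 255;0 0 0 0 255", squeeze=45)

```text
time_s: 5.0
tool_pos: [0.4894, -0.1355, 0.0056]
tool_rot: [180.0, -0.0, 76.0]
force: [0.6, -0.1, -0.6]
grip_width: 0.0283
grasp_force: 0.2
```

Call:
arm_command(series="0 0 0 0 255;0 0 0 0 255;0 0 0 0 255;0 0 0 0 255")

```text
time_s: 5.33
tool_pos: [0.4893, -0.1354, 0.0056]
tool_rot: [180.0, -0.0, 76.0]
force: [0.4, -0.3, -0.3]
grip_width: 0.0234
grasp_force: 44.6
```

Call:
arm_command(series="0 0 -10 0 255;0 0 -20 0 255;0 0 -30 0 255;0 0 0 0 255;0 0 0 0 255;0 0 0 0 255")

```text
time_s: 5.83
tool_pos: [0.4888, -0.1351, 0.0655]
tool_rot: [-180.0, -0.0, 76.0]
force: [-0.0, 1.3, -2.1]
grip_width: 0.0236
grasp_force: 44.6
```

```bash
python3 - <<'E'
from h import *
o=telemetry.get_obs();print(o["time_s"],o["tool_pos"],o["tool_rot"])
im=cams.read_camera("wrist");b=cams.read_camera("top")
c=np.vstack([im[:260,130:500],cv2.resize(b[140:235,320:505],(370,190))]);cv2.imwrite("pics/c3.png",c)
E
```

```text
5.8333 [ 0.48875151 -0.13508824  0.06545732] [-1.79972955e+02 -3.30498528e-02  7.59763237e+01]
```

View pics/c3.png

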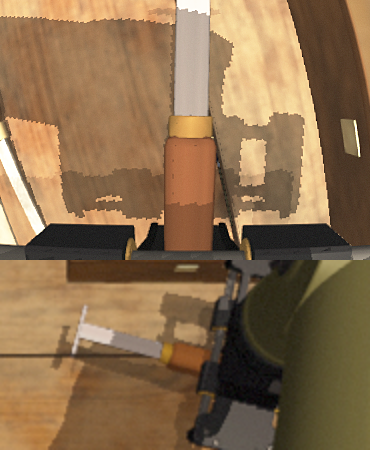

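The scraper is held straight in the gripper. In the top view the plate ends are at about (362.5,163) and (358.5,185). From these I get the plate's offset in the tool frame.

```bash
python3 - <<'E'
from h import *
np.set_printoptions(precision=4,suppress=True)
p=np.array([.48875,-.1351,.0655]);T=Ro.from_euler("xyz",[180,0,75.98],degrees=True).as_matrix()
for u,v in((362.5,163),(358.5,185)):
    print(T.T@(onplane("top",u,v,.084)-p))
print(T.T@(wplane(130+193,120,.088,p,[180,0,75.98])-p))
th=np.radians(102.2);d=np.array([np.cos(th),np.sin(th)]);l=np.array([-d[1],d[0]])
C=np.array([.480,.3015]);ring=np.array([.4446,.2874])
print("ring rack",(ring-C)@d,(ring-C)@l)
for L in(.149,.152):
  for xr in(-.080,.019,-.088): print(L,xr,C+d*(xr-L)+l*((ring-C)@l))
E
```

```text
[ 0.1515  0.0261 -0.0185]
[ 0.1489 -0.0193 -0.0185]
[ 0.0674  0.003  -0.0225]
ring rack -0.006300666314913197 0.03758020228774876
0.149 -0.08 [0.4917 0.0697]
0.149 0.019 [0.4707 0.1665]
0.149 -0.088 [0.4934 0.0619]
0.152 -0.08 [0.4923 0.0668]
0.152 0.019 [0.4714 0.1636]
0.152 -0.088 [0.494 0.059]
```

Call:
arm_command(series="0 0 0 -0.114 255;0 0 0 -0.114 255;0 0 0 -0.114 255;0 0 0 -0.115 255;28.2 6.6 5 0 255;28.2 6.6 5 0 255;28.2 6.6 5 0 255;28.2 6.6 5 0 255;28.2 6.6 5 0 255;28.2 6.6 5 0 255;28.2 6.6 5 0 255;0 0 0 0 255;0 0 0 0 255;0 0 0 0 255")

```text
time_s: 7.1
tool_pos: [0.4921, 0.0664, 0.0297]
tool_rot: [-179.9, 0.1, 102.2]
force: [0.5, 0.1, -0.7]
grip_width: 0.0241
grasp_force: 44.6
```

```bash
python3 - <<'E'
from h import *
o=telemetry.get_obs();print(o["time_s"],o["tool_pos"],o["tool_rot"])
im=cams.read_camera("side");b=cams.read_camera("top")
c=np.vstack([cv2.resize(im[210:330,180:380],(500,300)),cv2.resize(b[140:260,165:365],(500,300))]);cv2.imwrite("pics/c4.png",c)
E
```

```text
7.1 [0.49208814 0.06644568 0.02974175] [-1.79889540e+02  5.99206457e-02  1.02150385e+02]
```

View pics/c4.png

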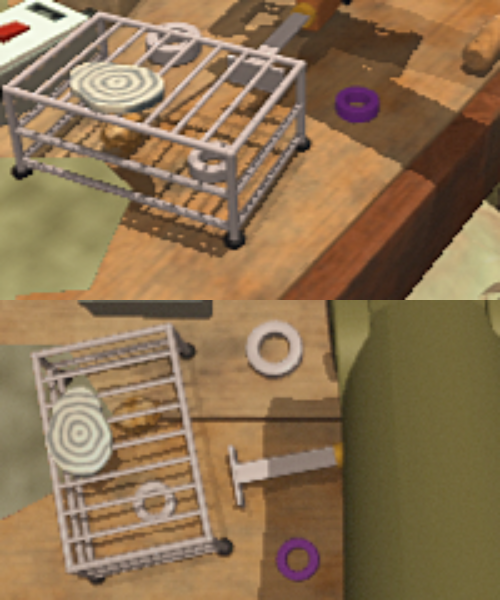

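The top crop shows the plate in front of the opening, mid at about (259.8,210). The ring is unmoved at (227,221). I check the lateral offset.

```bash
python3 - <<'E'
from h import *
th=np.radians(102.2);d=np.array([np.cos(th),np.sin(th)]);l=np.array([-d[1],d[0]])
C=np.array([.480,.3015])
f=lambda p:np.round([(p[:2]-C)@d,(p[:2]-C)@l],4)
g=lambda x,y,z:onplane("top",x/2.5+165,y/2.5+140,z)
for n,q in dict(pa=(229,146,.048),pb=(240,205,.048),neck=(335,157,.048),ring=(155,202,.011),purple=(298,259,.01)).items():print(n,f(g(*q)))
print("tcp",f(np.array([.4921,.0664])))
E
```

```text
pa [-0.0811  0.0117]
pb [-0.081   0.0614]
neck [-0.1641  0.0388]
ring [-0.0065  0.0378]
purple [-0.1156  0.1101]
tcp [-0.2323  0.0379]
```

The plate is centred on the ring laterally (36.6 vs 37.8 mm). Insert 103 mm, then lower.

Call:
arm_command(series="17 0 0 0 255;17 0 0 0 255;17 0 0 0 255;17 0 0 0 255;17 0 0 0 255;18 0 0 0 255;0 0 0 0 255;0 0 0 0 255;0 0 0 0 255")

```text
time_s: 7.95
tool_pos: [0.4715, 0.1664, 0.0306]
tool_rot: [-180.0, 0.0, 102.0]
force: [0.4, -0.7, -0.6]
grip_width: 0.0238
grasp_force: 44.6
```

Call:
arm_command(series="0 0 8 0 255;0 0 8 0 255;0 0 7 0 255;0 0 0 0 255;0 0 0 0 255")

```text
time_s: 8.37
tool_pos: [0.4706, 0.1673, 0.0067]
tool_rot: [-179.9, 0.0, 102.1]
force: [-0.6, 0.6, -0.9]
grip_width: 0.0234
grasp_force: 44.8
```

Call:
arm_command(series="-3 0 0 0 255;-5 0 0 0 255;-7 0 0 0 255;-7 0 0 0 255;-7 0 0 0 255;-7 0 0 0 255;-7 0 0 0 255;-7 0 0 0 255;-7 0 0 0 255;-7 0 0 0 255;-7 0 0 0 255;-7 0 0 0 255;-7 0 0 0 255;-7 0 0 0 255;-7 0 0 0 255;-5 0 0 0 255;-3 0 0 0 255;-2 0 0 0 255;-1 0 0 0 255;0 0 0 0 255")

```text
time_s: 10.03
tool_pos: [0.4943, 0.0604, 0.0075]
tool_rot: [180.0, 0.0, 102.1]
force: [-0.4, -0.0, -1.0]
grip_width: 0.024
grasp_force: 44.8
```

```bash
python3 - <<'E'
from h import *
im=cams.read_camera("side");b=cams.read_camera("top")
c=np.vstack([cv2.resize(im[210:330,180:380],(500,300)),cv2.resize(b[140:260,165:365],(500,300))]);cv2.imwrite("pics/c5.png",c)
E
```

```text
(no output)
```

View pics/c5.png

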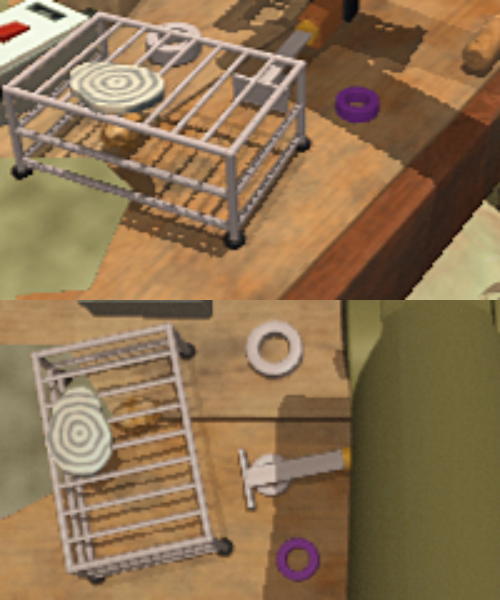

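The ring is clear of the rack, under the strip beside the plate at about (273,210); the stone is still under the rack. Now I free the plate, lift it and carry the scraper back to where it lay.

Call:
arm_command(series="3 0 0 0 255;0 0 -10 0 255;0 0 -20 0 255;0 0 -28 0 255;0 0 0 0 255;-27.4 -7 0 0 255;-27.4 -7 0 0 255;-27.4 -7 0 0 255;-27.4 -7 0 0 255;-27.4 -7 0 0 255;-27.4 -7 0 0 255;-27.4 -7 0 0 255;0 0 0 0.114 255;0 0 0 0.114 255;0 0 0 0.114 255;0 0 0 0.114 255;0 0 0 0 255;0 0 0 0 255")

```text
time_s: 11.63
tool_pos: [0.4861, -0.1342, 0.0656]
tool_rot: [180.0, -0.0, 76.2]
force: [-0.6, 0.3, -1.5]
grip_width: 0.0239
grasp_force: 44.8
```

Call:
arm_command(series="0 0 20 0 255;0 0 20 0 255;0 0 10 0 255;0 0 4 0 255;0 0 0 0 255;0 0 0 0 255;0 0 0 0 255")

```text
time_s: 12.22
tool_pos: [0.4869, -0.1347, 0.0125]
tool_rot: [179.9, -0.0, 76.0]
force: [-0.6, 0.7, -1.5]
grip_width: 0.0237
grasp_force: 44.8
```

Call:
arm_command(series="0 0 3 0 255;0 0 2 0 255;0 0 1.5 0 255;0 0 0 0 255;0 0 0 0 255;0 0 0 0 255")

```text
time_s: 12.72
tool_pos: [0.4864, -0.1344, 0.0055]
tool_rot: [180.0, -0.0, 76.0]
force: [-0.7, 0.6, 5.0]
grip_width: 0.0238
grasp_force: 44.8
```

On the bench (about 5 N upward). Release and retreat.

Call:
arm_command(series="0 0 0 0 100;0 0 0 0 0;0 0 0 0 0;0 0 0 0 0;0 0 0 0 0;0 0 0 0 0;0 0 0 0 0;0 0 0 0 0;0 0 0 0 0")

```text
time_s: 13.47
tool_pos: [0.4861, -0.1344, 0.0051]
tool_rot: [180.0, -0.0, 76.0]
force: [-0.3, -0.0, 0.2]
grip_width: 0.0755
grasp_force: 0.0
```

Call:
arm_command(series="0 0 -10 0 0;0 0 -20 0 0;0 0 -30 0 0;0 0 -40 0 0;0 0 -40 0 0;0 0 -40 0 0;-40 0 0 0 0;-40 0 0 0 0;-30 0 0 0 0;0 0 0 0 0;0 0 0 0 0;0 0 0 0 0")

```text
time_s: 14.47
tool_pos: [0.4596, -0.2407, 0.1853]
tool_rot: [180.0, -0.1, 76.0]
force: [0.5, 0.6, -0.4]
grip_width: 0.0871
grasp_force: 0.0
```

```bash
python3 - <<'E'
from h import *
b=cams.read_camera("top");w=cams.read_camera("wrist")
c=np.vstack([cv2.resize(b[130:270,165:465],(600,280)),cv2.resize(w[:300],(600,281))]);cv2.imwrite("pics/c6.png",c)
E
```

```text
(no output)
```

View pics/c6.png

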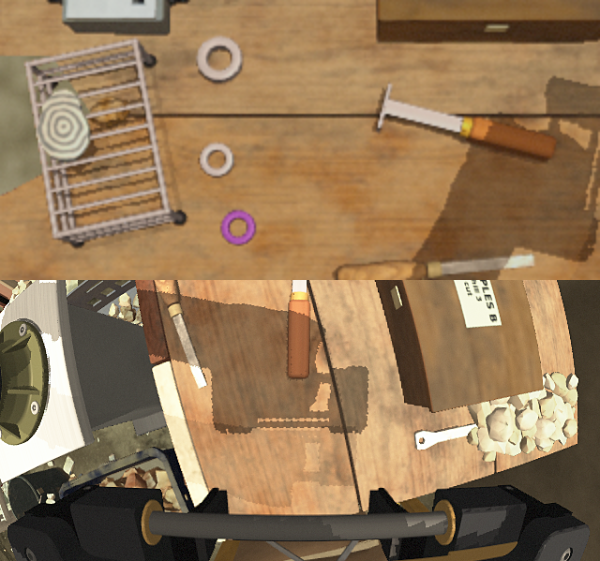

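The ring lies flat at (273,210), clear of the rack. The scraper lies flat and released, and the stone is still under the rack. A last check of the gap, then sign off.

```bash
python3 - <<'E'
from h import *
th=np.radians(102.2);d=np.array([np.cos(th),np.sin(th)])
g=-((onplane("top",273,210,.011)[:2]-[.480,.3015])@d)-.055-.018;print("gap",g)
if g>.02: print(env.sign_off())
E
```

```text
gap 0.03304324867598918
the job is handed in; nothing more can be done
None
```

The scraper dragged the ring out from under the rack; it lies flat about 33 mm in front of the open side, the scraper is laid flat on the bench, the stone is still under the rack, and the job was handed in at about 14.6 s.

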